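Punch the drill spot on a gauge-panel bracket

ROBOT

A 7-joint arm with a two-finger parallel gripper is mounted at the origin on the work surface. World frame = base frame: x ahead of the robot, y to its left, z up, the work surface at z = 0. Lengths are in m, angles in rad, forces in N, time in s.
With the tool pointing down it reaches from about 0.4 to 0.925 m from the base axis. Payload 5.6 kg.
Tool frame: the origin (TCP) lies on the centre line of the jaws, within the pads' length; the fingertips stand 11 mm ahead of it and the grasp point (between the pads) lies 8 mm behind it; x points along the fingers, y is the direction in which the jaws open and shut, and the axes are right-handed (so a half turn about x gives the same grasp; the last joint's range is limited). The gripper opens to 85 mm and grips with 20 to 120 N. Pads are 22 mm wide; open, the fingers measure 114 mm over their backs; the gripper's body (76 mm by 85 mm) begins 54 mm behind the grasp point. The pads swing forward as they close: fully open they stand 13 mm farther back than shut.
Start: joints at [-1.276, 0.468, -0.012, 1.603, 0.006, 1.071, -0.056], TCP at [0.215, 0.613, 0.242] pointing down, gripper open.
Joint ranges: [-2.53, 2.53], [-0.31, 2.02], [-1.57, 1.55], [0.28, 2.44], [-1.29, 4.43], [0.15, 1.84], [-2.92, 2.92]. Speed limits (rad/s): [2.57, 2.57, 3.14, 3.14, 3.14, 3.14, 3.14].

INTERFACE

Orientations are given as a rotation vector (axis times angle).
In Python, from plant import observe, grab_frame, camera_info, sign_off gives the robot as it stands.
- The arm moves only by the tool arm_command, never from a script. Its argument "increments" is a list of rows, each an object of numbers: "dx", "dy", "dz": the shift along the tool's x, y, z in m; "yaw": the turn about the tool's x in degrees. A call has 1 to 20 rows; each row shifts and turns the pose as measured when the row begins, along the tool's axes as they then stand; what a row does not reach is not made up. A row lasts 1/10 s, in which the tool goes at most 50 mm and 8.59 degrees, less where a joint would pass 70% of its speed; a pose out of reach is approached as far as the arm can. A call is refused whole if a number of a shift passes 0.05 or a number of a turn 8.59, either way. A call with a gripper value outside its range is refused whole. "fingers" is the closure in counts, from 0 (fully open) to 255 (shut), set as the call begins (left out, the last holds). The fingers move at their own pace and stop on an object; "force" is the grip in N (left out, the last holds). Time passes only in rows, so rows that do not move let the fingers close. It gives the time, the measured TCP pose, the force and the opening at its end, in the units of the state.
- observe(): the state, without advancing time (a new reading comes with each control period).
- grab_frame(name): name is "scene" or "top"; returns the picture (420x560x3 uint8, red, green, blue); there is no depth.
- camera_info(name): a dict with "fx", "fy", "cx", "cy" (pixels), "dist" ([k1, k2, p1, p2, k3] as OpenCV has them; the pictures are not rectified), "rvec" (rotation vector, rad) and "tvec" (3), from world to camera coordinates, as OpenCV has them. Camera axes: x right, y down, z forward; pixel columns grow to the right and rows downward; lengths in m; the calibration is good to about 2 mm. A picture is of the moment at which its call begins. camera_info takes no time and is no camera call.
- sign_off(): hands the job in, once; it reports no verdict.
The state is a dict: "time_s": time; "q": joint angles; "dq": joint speeds; "tau": joint torques, N m; "tool_pos": TCP position; "ee_rot": TCP orientation; "wrist_force": force on the tool from outside, world axes, zero at the start; "wrist_torque": the same for the moment, N m; "grip_width": finger opening in m.
Only numpy, scipy, OpenCV 4.12 (cv2) and the standard library are available. Lean on these libraries where they do the work, as an engineer would, in place of code of your own. Each camera call takes 0.05 s, during which the arm holds its last target.

TASK

Two L-shaped bracket plates lie in jigs on the bench; one still has a drill spot scribed on it as a cross in a small circle where the other already has its hole. Stand the cocked, footed spring centre punch upright on that cross and let go of it, then press its plunger straight down from above until the hidden spring snaps it home. Leave the punch standing on the spot, not snapped anywhere else on the way.

Things in the scene. Friction and masses are not known exactly. Their poses are not given: they have to be found in the camera images.
- punch_barrel (a point): Loose steel centre punch, ~0.35 kg, upright: foot 46 mm across, 8 high; round barrel 26 mm across (grasp here) 14-72 mm above the underside, dark ring at each end; a dark cap on a thin stem on top (a hose stub of like foot has barbs, no cap). Point on its axis 45 mm above the underside; z up the axis; punching point mid-foot. Neighbours: under 70 mm tall, 95 mm or more away.
- punch_top (a point): Centre of the flat top of the punch's plunger cap, on the punch's axis, 94 mm above the foot's underside when cocked, 83 mm once snapped; cap 22 mm across, 10 mm high, 12 mm of thin stem between it and the barrel. Moves down with the plunger. Pressing within 10 mm of the centre does not tip the punch.
- plunger (a joint): Travel of the plunger into the barrel, m: 0 cocked (up), 0.011 at its stop. Pushing it takes up to about 10 N, most in the first 3 mm; at 6 mm the hidden spring snaps over, throws the plunger on to its stop by itself and keeps it there (it does not come back up). Short of 6 mm it springs back to 0 when released.
- spot (a point): Drill spot: centre of a scribed dark cross (40 mm lines) in a 24 mm circle on the top face, 24 mm above the bench, of the blank: a fixed aluminium L plate, 6 mm thick, on a plywood jig. On the middle line of its 54 mm wide leg, 30 mm from the free end (+y of the spot). Clamps up to 40 mm high hold the other end, 120 mm away. The other plate, left or right, has a hole there.
Mind the look-alikes: they are no part of the job. What is shaped like the part that bears spot but turquoise is not meant.

How it is judged:
By the outcome, as a careful person would: the job done as asked, in the order asked, and still so for the second after the job is handed in, with the robot touching nothing.
It also fails if it takes over 51 s, if anything falls off the work surface, if the arm or the gripper's body presses on something with over 40 N, if the wrist force passes 120 N, or if a joint passes its speed limit or range.

## Working session

There is one attempt and no reset: what is moved stays moved. The work goes in short steps, Python scripts to look and compute and a tool call to move; the robot and the scene stay as the last step left them, time stands still between calls to the robot, and variables do not carry over. Pictures are saved under pics/ and viewed, and the job is handed in when it is done.

Besides the shell and the picture viewer there is one more tool, called after "Request:" by a JSON object that holds its "method" and its "body", one argument or row to a line. arm_command: Moves the arm, as the interface text tells. Its arguments: {"type":"object","properties":{"increments":{"type":"array"},"fingers":{"type":"number"},"force":{"type":"number"}},"required":["increments"]}

```bash
mkdir -p pics; python3 - <<'E'
from plant import *
import cv2
for n in("scene","top"):
    f=grab_frame(n); cv2.imwrite(f"pics/{n}0.png",f[:,:,::-1]); print(camera_info(n))
print(observe())
E
```

```text
{'fx': 473.6538537234291, 'fy': 473.6538537234291, 'cx': 279.3621471770318, 'cy': 206.2145233039761, 'dist': array([-0.15466531,  0.        ,  0.        ,  0.        ,  0.        ]), 'rvec': array([ 0.7220531 ,  2.6431503 , -1.04565056]), 'tvec': array([ 0.39609063, -0.09490424,  1.07328072])}
{'fx': 506.8520774144325, 'fy': 506.8520774144325, 'cx': 279.37485699691786, 'cy': 215.679754080687, 'dist': array([-0.16575558,  0.        ,  0.        ,  0.        ,  0.        ]), 'rvec': array([ 2.17883699, -2.18511406,  0.06947737]), 'tvec': array([-0.00215495,  0.43366303,  1.16050025])}
{'time_s': 0.1, 'q': array([-1.27600395,  0.46832999, -0.01158256,  1.60355564,  0.00601198,
        1.07142051, -0.05630846]), 'dq': array([-7.90063828e-04, -2.76557333e-03, -9.47903944e-04, -1.66367233e-03,
        2.56158465e-03, -4.76503912e-04, -4.33169909e-05]), 'tau': array([ 1.78326300e-03, -5.33525813e+01,  2.18542811e-02, -2.51963389e+01,
        1.15665994e-02,  4.34732254e-03,  2.93551534e-05]), 'tool_pos': array([0.21532263, 0.61276466, 0.24139707]), 'ee_rot': array([ 0.26382586,  1.55462994, -0.2664647 ]), 'wrist_force': array([ 0.34496471, -0.19655008, -0.31548047]), 'wrist_torque': array([-0.00072769, -0.00308903,  0.00205876]), 'grip_width': 0.08533675103746607}
```

View pics/scene0.png

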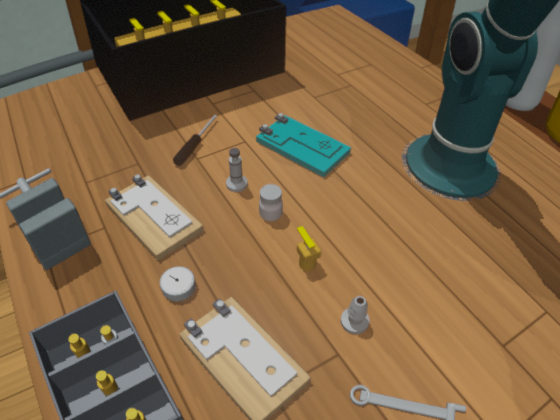

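View pics/top0.png

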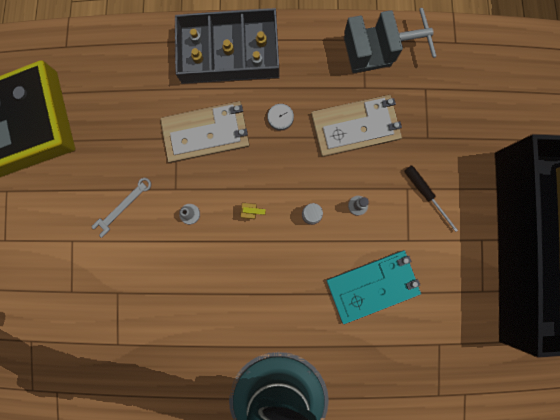

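The scene view shows the capped punch at about (236,170) and the barbed stub at (355,315). The blank with its cross is at (172,219), with the turquoise look-alike at (325,145). In the top view, the punch is at (358,205), the cross at (338,134), and the holed plate at (205,133).

Candidates:
- **Punch:** capped item at top (358,205), hose stub at (189,213), grey cylinder at (313,213).
- **Spot:** aluminium cross at top (338,134), turquoise cross at (357,301), holed plate at (185,141).

I choose (358,205) and (338,134), and will check both in close crops.

```bash
cat > h.py <<'E'
import numpy as np,cv2
from plant import camera_info
def ray(n,px):
    c=camera_info(n);K=np.array([[c['fx'],0,c['cx']],[0,c['fy'],c['cy']],[0,0,1]])
    u=cv2.undistortPoints(np.array([[px]],float),K,np.array(c['dist']))[0,0]
    R=cv2.Rodrigues(np.array(c['rvec']))[0]
    return -R.T@np.array(c['tvec']), R.T@np.array([u[0],u[1],1])
def onz(n,px,z):
    o,d=ray(n,px);return o+d*(z-o[2])/d[2]
def proj(n,p):
    c=camera_info(n);K=np.array([[c['fx'],0,c['cx']],[0,c['fy'],c['cy']],[0,0,1]])
    return cv2.projectPoints(np.array([p],float),np.array(c['rvec']),np.array(c['tvec']),K,np.array(c['dist']))[0][0,0]
def crop(n,f,c,r,s,out):
    x,y=c;im=cv2.imread(f)[y-r:y+r,x-r:x+r];cv2.imwrite(out,cv2.resize(im,None,fx=s,fy=s,interpolation=cv2.INTER_CUBIC))
E
python3 - <<'E'
from h import *
a=[]
for n,c in(("scene",(236,170)),("scene",(172,219)),("top",(358,205)),("top",(338,134))):
    x,y=c;r=25;a.append(cv2.resize(cv2.imread(f"pics/{n}0.png")[y-r:y+r,x-r:x+r],None,fx=6,fy=6,interpolation=cv2.INTER_CUBIC))
cv2.imwrite("pics/crops.png",np.vstack([np.hstack(a[:2]),np.hstack(a[2:])]))
E
```

```text
(no output)
```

View pics/crops.png

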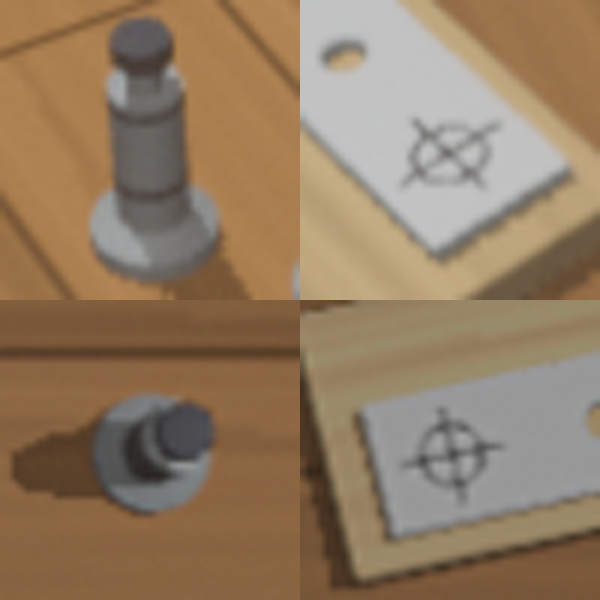

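The crops confirm both. The punch has a dark cap on a thin stem, dark rings and a foot. The spot is a cross in a circle on an aluminium leg by its free end.

```bash
python3 - <<'E'
from h import *
def tri(a,b):
    A=[];B=[]
    for n,p in(("scene",a),("top",b)):
        o,d=ray(n,p);d/=np.linalg.norm(d);P=np.eye(3)-np.outer(d,d);A.append(P);B.append(P@o)
    return np.linalg.lstsq(np.vstack(A),np.hstack(B),rcond=None)[0]
s,t=(171.6,219.0),(338.1,134.1)
print("spot",onz("scene",s,.024),onz("top",t,.024),tri(s,t))
# holes / line along leg
print("dir", onz("top",(313+500/6,109+448/6-50),.024)) if 0 else None
s,t=(234.1,150.8),(363.9,201.4)
print("cap",onz("scene",s,.094),onz("top",t,.094),tri(s,t))
s,t=(236.4,182),(357.9,205.1)
print("foot",onz("scene",s,.008),onz("top",t,.006),tri(s,t))
# foot circle by mask
for n in("scene","top"):
  im=cv2.imread(f"pics/{n}0.png");hsv=cv2.cvtColor(im,cv2.COLOR_BGR2HSV)
  m=((hsv[...,1]<70)&(hsv[...,2]>20)).astype(np.uint8)
  x,y=(236,170) if n=="scene" else (358,205)
  w=np.zeros_like(m);w[y-28:y+28,x-22:x+22]=m[y-28:y+28,x-22:x+22]
  cs,_=cv2.findContours(w,0,1);c=max(cs,key=cv2.contourArea)
  print(n,cv2.boundingRect(c),cv2.minEnclosingCircle(c),cv2.contourArea(c))
for off in np.linspace(-.004,.004,3): pass
p=np.array([0,0,0.]);
E
```

```text
spot [ 0.62080278 -0.14365232  0.024     ] [ 0.62422868 -0.14156065  0.024     ] [ 0.62240208 -0.14063334  0.02803282]
cap [ 0.45626591 -0.18890457  0.094     ] [ 0.45866062 -0.18800186  0.094     ] [ 0.45782259 -0.18725833  0.0959995 ]
foot [ 0.45650681 -0.1878876   0.008     ] [ 0.45865092 -0.18784557  0.006     ] [ 0.45772124 -0.18691391  0.0095344 ]
scene (226, 148, 21, 44) ((235.5, 169.5), 21.783119201660156) 529.5
top (348, 196, 21, 20) ((358.3348693847656, 204.76605224609375), 10.408358573913574) 288.0
```

```bash
cat >> h.py <<'E'
def to(p,verb=True):
    from plant import observe
    s=observe();R=cv2.Rodrigues(s['ee_rot'])[0]
    d=R.T@(np.array(p)-s['tool_pos'])
    print("t",round(s['time_s'],2),"pos",s['tool_pos'].round(4),"tool d",d.round(4),"w",round(s['grip_width'],4),"F",s['wrist_force'].round(1));return d,R
E
python3 - <<'E'
from h import *
d,R=to((.38,.45,.242));print(R.round(4))
print(R.T@np.array([.12,-.35,0]),R.T@np.array([-.0425,-.288,0]))
E
```

```text
t 0.1 pos [0.2153 0.6128 0.2414] tool d [-0.0004 -0.099   0.2093] w 0.0853 F [ 0.3 -0.2 -0.3]
[[-4.000e-04  3.315e-01  9.435e-01]
 [-1.600e-03  9.435e-01 -3.315e-01]
 [-1.000e+00 -1.700e-03  1.000e-04]]
[ 0.00051802 -0.29043245  0.22923508] [ 0.00048608 -0.28580431  0.05537068]
```

Request:
{"method": "arm_command", "body": {
  "increments": [
    {"dy":-0.01,"dz":0.021,"yaw":0},
    {"dy":-0.01,"dz":0.021},
    {"dy":-0.01,"dz":0.021},
    {"dy":-0.01,"dz":0.021},
    {"dy":-0.01,"dz":0.021},
    {"dy":-0.01,"dz":0.021},
    {"dy":-0.01,"dz":0.021},
    {"dy":-0.01,"dz":0.021},
    {"dy":-0.01,"dz":0.021},
    {"dy":-0.01,"dz":0.021},
    {"yaw":8.5},
    {"yaw":8.5},
    {"yaw":8.5},
    {"yaw":8.5},
    {"yaw":8.5},
    {"yaw":8.5},
    {"yaw":8.5},
    {"yaw":8.5},
    {"yaw":2.6},
    {}
  ],
  "fingers": 0,
  "force": 40
}}

```text
invalid input at $.increments[0]: expected keys dx, dy, dz, yaw
```

```bash
python3 - <<'E'
from h import *
d,R=to((.4575,-.188,.2));print(R.round(4))
E
```

```text
t 0.1 pos [0.2153 0.6128 0.2414] tool d [ 0.0426 -0.6751  0.4939] w 0.0853 F [ 0.3 -0.2 -0.3]
[[-4.000e-04  3.315e-01  9.435e-01]
 [-1.600e-03  9.435e-01 -3.315e-01]
 [-1.000e+00 -1.700e-03  1.000e-04]]
```

All four keys are needed in every row.

Request:
{"method": "arm_command", "body": {
  "increments": [
    {"dx":0,"dy":-0.01,"dz":0.021,"yaw":0},
    {"dx":0,"dy":-0.01,"dz":0.021,"yaw":0},
    {"dx":0,"dy":-0.01,"dz":0.021,"yaw":0},
    {"dx":0,"dy":-0.01,"dz":0.021,"yaw":0},
    {"dx":0,"dy":-0.01,"dz":0.021,"yaw":0},
    {"dx":0,"dy":-0.01,"dz":0.021,"yaw":0},
    {"dx":0,"dy":-0.01,"dz":0.021,"yaw":0},
    {"dx":0,"dy":-0.01,"dz":0.021,"yaw":0},
    {"dx":0,"dy":-0.01,"dz":0.021,"yaw":0},
    {"dx":0,"dy":-0.01,"dz":0.021,"yaw":0},
    {"dx":0,"dy":0,"dz":0,"yaw":8.5},
    {"dx":0,"dy":0,"dz":0,"yaw":8.5},
    {"dx":0,"dy":0,"dz":0,"yaw":8.5},
    {"dx":0,"dy":0,"dz":0,"yaw":8.5},
    {"dx":0,"dy":0,"dz":0,"yaw":8.5},
    {"dx":0,"dy":0,"dz":0,"yaw":8.5},
    {"dx":0,"dy":0,"dz":0,"yaw":8.5},
    {"dx":0,"dy":0,"dz":0,"yaw":8.5},
    {"dx":0,"dy":0,"dz":0,"yaw":2.6},
    {"dx":0,"dy":0,"dz":0,"yaw":0}
  ],
  "fingers": 0,
  "force": 40
}}

```text
time_s: 2.1
tool_pos: [0.3836, 0.4363, 0.2317]
ee_rot: [1.2, 1.198, -1.234]
wrist_force: [0.4, -0.6, 0.3]
grip_width: 0.0856
```

```bash
python3 - <<'E'
from h import *
d,R=to((.4575,-.188,.2));print(R.round(4))
E
```

```text
t 2.1 pos [0.3836 0.4363 0.2317] tool d [0.0419 0.0819 0.6227] w 0.0856 F [ 0.4 -0.6  0.3]
[[-0.0109  0.9999 -0.0121]
 [-0.0177 -0.0123 -0.9998]
 [-0.9998 -0.0107  0.0178]]
```

Request:
{"method": "arm_command", "body": {
  "increments": [
    {"dx":0,"dy":0.008,"dz":0.032,"yaw":0},
    {"dx":0,"dy":0.008,"dz":0.032,"yaw":0},
    {"dx":0,"dy":0.008,"dz":0.032,"yaw":0},
    {"dx":0,"dy":0.008,"dz":0.032,"yaw":0},
    {"dx":0,"dy":0.008,"dz":0.032,"yaw":0},
    {"dx":0,"dy":0.008,"dz":0.032,"yaw":0},
    {"dx":0,"dy":0.008,"dz":0.032,"yaw":0},
    {"dx":0,"dy":0.008,"dz":0.032,"yaw":0},
    {"dx":0,"dy":0.008,"dz":0.032,"yaw":0},
    {"dx":0,"dy":0.008,"dz":0.032,"yaw":0},
    {"dx":0,"dy":0,"dz":0.032,"yaw":0},
    {"dx":0,"dy":0,"dz":0.032,"yaw":0},
    {"dx":0,"dy":0,"dz":0.032,"yaw":0},
    {"dx":0,"dy":0,"dz":0.032,"yaw":0},
    {"dx":0,"dy":0,"dz":0.032,"yaw":0},
    {"dx":0,"dy":0,"dz":0.032,"yaw":0},
    {"dx":0,"dy":0,"dz":0.032,"yaw":0},
    {"dx":0,"dy":0,"dz":0.03,"yaw":0},
    {"dx":0,"dy":0,"dz":0,"yaw":0},
    {"dx":0,"dy":0,"dz":0,"yaw":0}
  ]
}}

```text
time_s: 4.1
tool_pos: [0.4658, -0.1599, 0.2392]
ee_rot: [1.174, 1.215, -1.21]
wrist_force: [0.5, 1.2, 0.5]
grip_width: 0.0854
```

```bash
python3 - <<'E'
from h import *
d,R=to((.4575,-.188,.2));print(R.round(4))
E
```

```text
t 4.1 pos [ 0.4658 -0.1599  0.2392] tool d [ 0.0398 -0.0084  0.0272] w 0.0854 F [0.5 1.2 0.5]
[[-0.012   0.9997  0.0222]
 [-0.0183  0.022  -0.9996]
 [-0.9998 -0.0124  0.018 ]]
```

Request:
{"method": "arm_command", "body": {
  "increments": [
    {"dx":0.02,"dy":-0.002,"dz":0.006,"yaw":0},
    {"dx":0.02,"dy":-0.002,"dz":0.006,"yaw":0},
    {"dx":0.02,"dy":-0.002,"dz":0.006,"yaw":0},
    {"dx":0.02,"dy":-0.002,"dz":0.006,"yaw":0},
    {"dx":0.02,"dy":0,"dz":0.003,"yaw":0},
    {"dx":0,"dy":0,"dz":0,"yaw":0},
    {"dx":0,"dy":0,"dz":0,"yaw":0}
  ]
}}

```text
time_s: 4.8
tool_pos: [0.4592, -0.1808, 0.1365]
ee_rot: [1.165, 1.226, -1.194]
wrist_force: [1.1, 0.6, 0.4]
grip_width: 0.0853
```

```bash
python3 - <<'E'
from h import *
d,R=to((.4575,-.188,.04));print(R.round(4))
f=__import__('plant').grab_frame("scene");cv2.imwrite("pics/s1.png",f[:,:,::-1]);crop("scene","pics/s1.png",(236,150),60,5,"pics/s1c.png")
E
```

```text
t 4.8 pos [ 0.4592 -0.1808  0.1365] tool d [ 0.0966 -0.0009  0.0058] w 0.0853 F [1.1 0.6 0.4]
[[-0.0109  0.9992  0.0397]
 [-0.0136  0.0396 -0.9991]
 [-0.9998 -0.0114  0.0131]]
```

View pics/s1c.png

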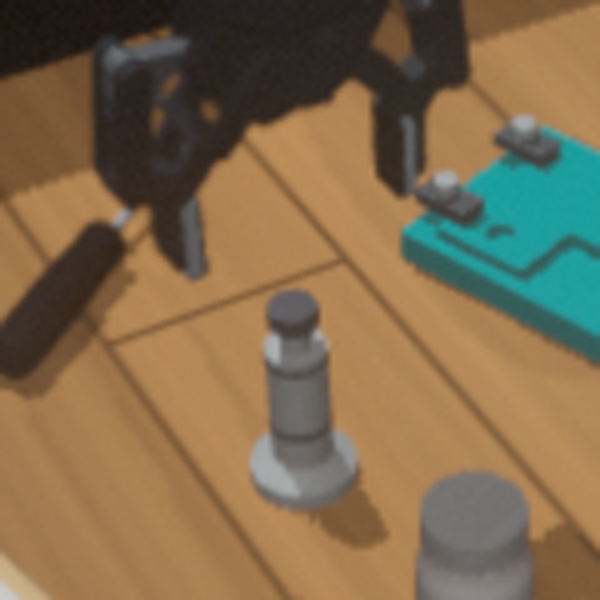

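The fingers straddle the punch along x, with the cap at crop (293,310) midway between the pads. I'll descend the rest of the way.

Request:
{"method": "arm_command", "body": {
  "increments": [
    {"dx":0,"dy":-0.001,"dz":0.006,"yaw":0},
    {"dx":0.016,"dy":0,"dz":0,"yaw":0},
    {"dx":0.016,"dy":0,"dz":0,"yaw":0},
    {"dx":0.016,"dy":0,"dz":0,"yaw":0},
    {"dx":0.016,"dy":0,"dz":0,"yaw":0},
    {"dx":0,"dy":0,"dz":0,"yaw":0},
    {"dx":0,"dy":0,"dz":0,"yaw":0}
  ]
}}

```text
time_s: 5.55
tool_pos: [0.4644, -0.1887, 0.0782]
ee_rot: [1.167, 1.216, -1.18]
wrist_force: [-0.1, -0.4, 0.6]
grip_width: 0.0854
```

```bash
python3 - <<'E'
from h import *
d,R=to((.4575,-.188,.04));print(R.round(4))
E
```

```text
t 5.55 pos [ 0.4644 -0.1887  0.0782] tool d [ 0.0382 -0.007  -0.0016] w 0.0854 F [-0.1 -0.4  0.6]
[[ 0.0045  0.999   0.0448]
 [-0.0151  0.0449 -0.9989]
 [-0.9999  0.0039  0.0153]]
```

Request:
{"method": "arm_command", "body": {
  "increments": [
    {"dx":0,"dy":-0.007,"dz":-0.001,"yaw":0},
    {"dx":0.01,"dy":0,"dz":0,"yaw":0},
    {"dx":0.01,"dy":-0.001,"dz":0,"yaw":0},
    {"dx":0.01,"dy":-0.001,"dz":0,"yaw":0},
    {"dx":0.006,"dy":0,"dz":0,"yaw":0},
    {"dx":0,"dy":0,"dz":0,"yaw":0},
    {"dx":0,"dy":0,"dz":0,"yaw":0}
  ]
}}

```text
time_s: 6.25
tool_pos: [0.4563, -0.189, 0.0414]
ee_rot: [1.168, 1.213, -1.177]
wrist_force: [-0.3, -0.6, -0.2]
grip_width: 0.0854
```

```bash
python3 - <<'E'
from h import *
d,R=to((.4575,-.188,.04));print(R.round(4))
E
```

```text
t 6.25 pos [ 0.4563 -0.189   0.0414] tool d [ 0.0013  0.0012 -0.001 ] w 0.0854 F [-0.3 -0.6 -0.2]
[[ 0.0084  0.9989  0.0451]
 [-0.0154  0.0452 -0.9989]
 [-0.9998  0.0077  0.0158]]
```

Positioned within 1.3 mm, so I'm closing.

Request:
{"method": "arm_command", "body": {
  "increments": [
    {"dx":0,"dy":0.001,"dz":-0.001,"yaw":0},
    {"dx":0,"dy":0,"dz":0,"yaw":0},
    {"dx":0,"dy":0,"dz":0,"yaw":0},
    {"dx":0,"dy":0,"dz":0,"yaw":0},
    {"dx":0,"dy":0,"dz":0,"yaw":0},
    {"dx":0,"dy":0,"dz":0,"yaw":0},
    {"dx":0,"dy":0,"dz":0,"yaw":0},
    {"dx":0,"dy":0,"dz":0,"yaw":0},
    {"dx":0,"dy":0,"dz":0,"yaw":0},
    {"dx":0,"dy":0,"dz":0,"yaw":0},
    {"dx":0,"dy":0,"dz":0,"yaw":0},
    {"dx":0,"dy":0,"dz":0,"yaw":0}
  ],
  "fingers": 255,
  "force": 40
}}

```text
time_s: 7.45
tool_pos: [0.4583, -0.1881, 0.042]
ee_rot: [1.168, 1.211, -1.176]
wrist_force: [-0.5, -0.4, -0.6]
grip_width: 0.0251
```

```bash
python3 - <<'E'
from h import *
d,R=to((.4575,-.188,.12));print(R.round(4))
E
```

```text
t 7.45 pos [ 0.4583 -0.1881  0.042 ] tool d [-0.078  -0.0001  0.0011] w 0.0251 F [-0.5 -0.4 -0.6]
[[ 0.0103  0.9989  0.0455]
 [-0.0162  0.0456 -0.9988]
 [-0.9998  0.0096  0.0167]]
```

Request:
{"method": "arm_command", "body": {
  "increments": [
    {"dx":-0.015,"dy":0,"dz":0,"yaw":0},
    {"dx":-0.02,"dy":0,"dz":0,"yaw":0},
    {"dx":-0.02,"dy":0,"dz":0,"yaw":0},
    {"dx":-0.02,"dy":0,"dz":0,"yaw":0},
    {"dx":-0.01,"dy":0.02,"dz":-0.005,"yaw":0},
    {"dx":0,"dy":0.02,"dz":-0.005,"yaw":0},
    {"dx":0,"dy":0.02,"dz":-0.005,"yaw":0},
    {"dx":0,"dy":0.02,"dz":-0.005,"yaw":0},
    {"dx":0,"dy":0.02,"dz":-0.005,"yaw":0},
    {"dx":0,"dy":0.02,"dz":-0.005,"yaw":0},
    {"dx":0,"dy":0.02,"dz":-0.005,"yaw":0},
    {"dx":0,"dy":0.01,"dz":-0.003,"yaw":0},
    {"dx":0,"dy":0,"dz":0,"yaw":0},
    {"dx":0,"dy":0,"dz":0,"yaw":0}
  ]
}}

```text
time_s: 8.85
tool_pos: [0.6003, -0.1388, 0.1356]
ee_rot: [1.169, 1.223, -1.189]
wrist_force: [-1.5, 0.3, -3.7]
grip_width: 0.0249
```

```bash
python3 - <<'E'
from h import *
d,R=to((.6225,-.1425,.067));print(R.round(4))
f=__import__('plant').grab_frame("scene");cv2.imwrite("pics/s2.png",f[:,:,::-1]);crop("scene","pics/s2.png",(180,180),75,4,"pics/s2c.png")
E
```

```text
t 8.85 pos [ 0.6003 -0.1388  0.1356] tool d [0.0686 0.0224 0.0038] w 0.0249 F [-1.5  0.3 -3.7]
[[-0.0049  0.9992  0.0403]
 [-0.0115  0.0402 -0.9991]
 [-0.9999 -0.0054  0.0113]]
```

View pics/s2c.png

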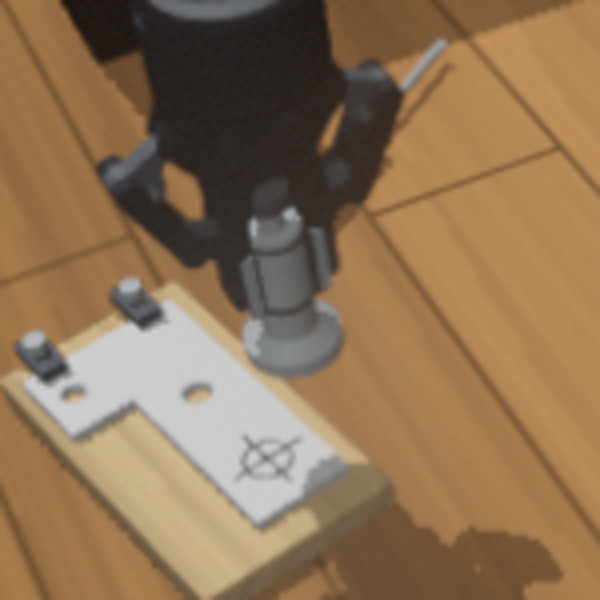

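The punch is held upright and still cocked, with the foot at crop (293,340) and the cross at (268,460). Next I align it over the spot and hover.

Request:
{"method": "arm_command", "body": {
  "increments": [
    {"dx":0,"dy":0.012,"dz":0.002,"yaw":0},
    {"dx":0,"dy":0.01,"dz":0.002,"yaw":0},
    {"dx":0.015,"dy":0,"dz":0,"yaw":0},
    {"dx":0.015,"dy":0,"dz":0,"yaw":0},
    {"dx":0.012,"dy":0,"dz":0,"yaw":0},
    {"dx":0.01,"dy":0,"dz":0,"yaw":0},
    {"dx":0,"dy":0,"dz":0,"yaw":0},
    {"dx":0,"dy":0,"dz":0,"yaw":0}
  ]
}}

```text
time_s: 9.7
tool_pos: [0.62, -0.1446, 0.0768]
ee_rot: [1.169, 1.226, -1.195]
wrist_force: [0.8, 0.5, -4.7]
grip_width: 0.025
```

```bash
python3 - <<'E'
from h import *
d,R=to((.6225,-.1425,.067));print(R.round(4))
E
```

```text
t 9.7 pos [ 0.62   -0.1446  0.0768] tool d [ 0.0097  0.0027 -0.0021] w 0.025 F [ 0.8  0.5 -4.7]
[[-0.0106  0.9993  0.0364]
 [-0.0109  0.0363 -0.9993]
 [-0.9999 -0.011   0.0105]]
```

Request:
{"method": "arm_command", "body": {
  "increments": [
    {"dx":0.004,"dy":0.0027,"dz":-0.002,"yaw":0},
    {"dx":0,"dy":0,"dz":0,"yaw":0},
    {"dx":0,"dy":0,"dz":0,"yaw":0}
  ]
}}

```text
time_s: 10.0
tool_pos: [0.6235, -0.1423, 0.0733]
ee_rot: [1.17, 1.225, -1.194]
wrist_force: [0.4, 0.1, -3.0]
grip_width: 0.025
```

```bash
python3 - <<'E'
from h import *
from plant import grab_frame
d,R=to((.6225,-.1425,.067));print(R.round(4))
a=[]
for n,c in(("scene",(172,205)),("top",(338,134))):
    f=grab_frame(n);cv2.imwrite(f"pics/{n}3.png",f[:,:,::-1]);x,y=c;r=30
    a.append(cv2.resize(f[y-r:y+r,x-r:x+r,::-1],None,fx=6,fy=6,interpolation=cv2.INTER_CUBIC))
cv2.imwrite("pics/c3.png",np.hstack(a))
E
```

```text
t 10.0 pos [ 0.6235 -0.1423  0.0733] tool d [ 0.0063 -0.0009  0.0001] w 0.025 F [ 0.4  0.1 -3. ]
[[-0.0089  0.9993  0.0365]
 [-0.011   0.0364 -0.9993]
 [-0.9999 -0.0093  0.0106]]
```

View pics/c3.png

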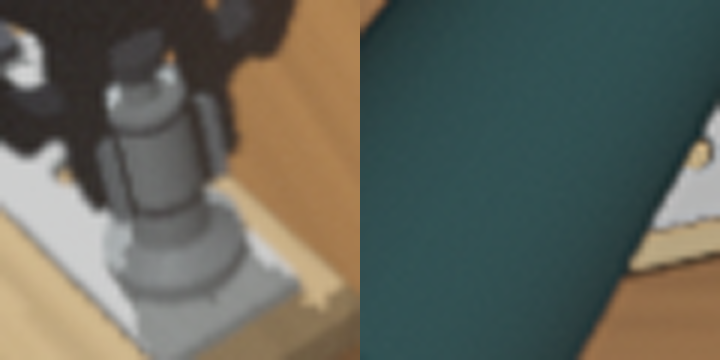

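The scene view shows the foot hovering at crop (176,250), just above the plate and over the cross. The arm hides the top view. Scene- and top-relative targets average TCP (0.623,-0.143), so the position is good. I'll lower gently.

Request:
{"method": "arm_command", "body": {
  "increments": [
    {"dx":0.003,"dy":0,"dz":0.0005,"yaw":0},
    {"dx":0.002,"dy":0,"dz":0,"yaw":0},
    {"dx":0,"dy":0,"dz":0,"yaw":0},
    {"dx":0,"dy":0,"dz":0,"yaw":0}
  ]
}}

```text
time_s: 10.5
tool_pos: [0.6237, -0.1428, 0.0686]
ee_rot: [1.171, 1.224, -1.193]
wrist_force: [-0.4, -0.4, -4.5]
grip_width: 0.0251
```

```bash
python3 - <<'E'
from h import *
d,R=to((.6235,-.1428,.066));print(R.round(4))
E
```

```text
t 10.5 pos [ 0.6237 -0.1428  0.0686] tool d [ 0.0026 -0.0002 -0.0001] w 0.0251 F [-0.4 -0.4 -4.5]
[[-0.0078  0.9993  0.0367]
 [-0.0108  0.0366 -0.9993]
 [-0.9999 -0.0082  0.0105]]
```

Request:
{"method": "arm_command", "body": {
  "increments": [
    {"dx":0.0015,"dy":0,"dz":0,"yaw":0},
    {"dx":0.001,"dy":0,"dz":0,"yaw":0},
    {"dx":0,"dy":0,"dz":0,"yaw":0},
    {"dx":0,"dy":0,"dz":0,"yaw":0}
  ]
}}

```text
time_s: 10.9
tool_pos: [0.6238, -0.143, 0.0661]
ee_rot: [1.171, 1.224, -1.193]
wrist_force: [-0.4, 0.8, -3.1]
grip_width: 0.0251
```

```bash
python3 - <<'E'
from h import *
d,R=to((.6235,-.1428,.066))
E
```

```text
t 10.9 pos [ 0.6238 -0.143   0.0661] tool d [ 0.0001 -0.0003 -0.0002] w 0.0251 F [-0.4  0.8 -3.1]
```

Request:
{"method": "arm_command", "body": {
  "increments": [
    {"dx":0.001,"dy":0,"dz":0,"yaw":0},
    {"dx":0.0005,"dy":0,"dz":0,"yaw":0},
    {"dx":0,"dy":0,"dz":0,"yaw":0}
  ]
}}

```text
time_s: 11.2
tool_pos: [0.6239, -0.143, 0.0661]
ee_rot: [1.172, 1.224, -1.192]
wrist_force: [-0.3, -1.1, -3.8]
grip_width: 0.0245
```

```bash
python3 - <<'E'
from h import *
d,R=to((.6235,-.1428,.066))
E
```

```text
t 11.2 pos [ 0.6239 -0.143   0.0661] tool d [ 0.0001 -0.0004 -0.0002] w 0.0245 F [-0.3 -1.1 -3.8]
```

Request:
{"method": "arm_command", "body": {
  "increments": [
    {"dx":0.002,"dy":0,"dz":0,"yaw":0},
    {"dx":0.001,"dy":0,"dz":0,"yaw":0},
    {"dx":0.001,"dy":0,"dz":0,"yaw":0}
  ]
}}

```text
time_s: 11.5
tool_pos: [0.624, -0.143, 0.066]
ee_rot: [1.173, 1.226, -1.191]
wrist_force: [-4.0, 1.3, 5.8]
grip_width: 0.0251
```

```bash
python3 - <<'E'
from h import *
d,R=to((.6235,-.1428,.066));print(R.round(4))
from plant import grab_frame
f=grab_frame("scene");cv2.imwrite("pics/s4.png",f[:,:,::-1]);crop("scene","pics/s4.png",(172,205),40,8,"pics/s4c.png")
E
```

```text
t 11.5 pos [ 0.624 -0.143  0.066] tool d [-0.     -0.0005 -0.0002] w 0.0251 F [-4.   1.3  5.8]
[[-0.0071  0.9993  0.0364]
 [-0.0076  0.0364 -0.9993]
 [-0.9999 -0.0074  0.0073]]
```

View pics/s4c.png

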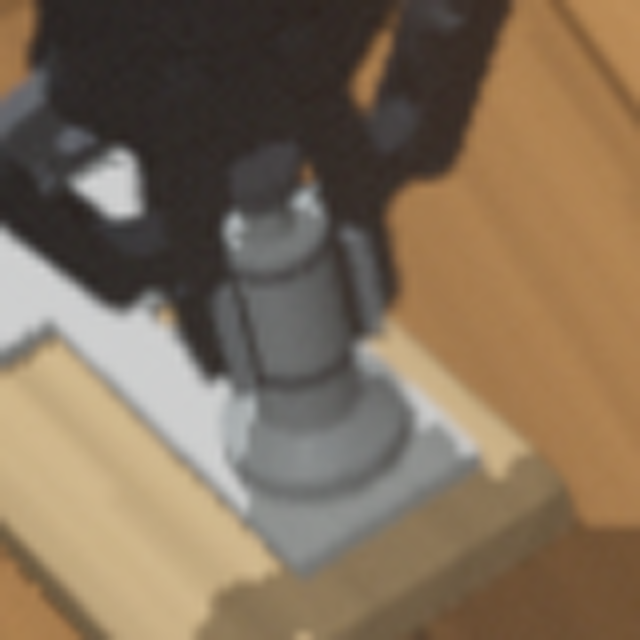

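The force reversed to +6 N at the expected height of 0.066, and the crop shows the foot seated on the plate. I'm opening, then rising.

Request:
{"method": "arm_command", "body": {
  "increments": [
    {"dx":0,"dy":0,"dz":0,"yaw":0},
    {"dx":0,"dy":0,"dz":0,"yaw":0},
    {"dx":0,"dy":0,"dz":0,"yaw":0},
    {"dx":0,"dy":0,"dz":0,"yaw":0},
    {"dx":0,"dy":0,"dz":0,"yaw":0},
    {"dx":0,"dy":0,"dz":0,"yaw":0},
    {"dx":0,"dy":0,"dz":0,"yaw":0},
    {"dx":0,"dy":0,"dz":0,"yaw":0},
    {"dx":0,"dy":0,"dz":0,"yaw":0},
    {"dx":0,"dy":0,"dz":0,"yaw":0}
  ],
  "fingers": 0
}}

```text
time_s: 12.55
tool_pos: [0.6262, -0.1438, 0.0668]
ee_rot: [1.174, 1.221, -1.189]
wrist_force: [-0.4, 0.1, 0.0]
grip_width: 0.0855
```

```bash
python3 - <<'E'
from h import *
d,R=to((.624,-.143,.18));print(R.round(4))
E
```

```text
t 12.55 pos [ 0.6262 -0.1438  0.0668] tool d [-1.132e-01 -2.500e-03  1.000e-04] w 0.0855 F [-0.4  0.1  0. ]
[[-0.0022  0.9993  0.0364]
 [-0.0093  0.0364 -0.9993]
 [-1.     -0.0026  0.0093]]
```

Request:
{"method": "arm_command", "body": {
  "increments": [
    {"dx":-0.015,"dy":-0.001,"dz":0,"yaw":0},
    {"dx":-0.02,"dy":0,"dz":0,"yaw":0},
    {"dx":-0.02,"dy":0,"dz":0,"yaw":0},
    {"dx":-0.02,"dy":0,"dz":0,"yaw":0},
    {"dx":-0.02,"dy":0,"dz":0,"yaw":0},
    {"dx":-0.02,"dy":0,"dz":0,"yaw":0},
    {"dx":-0.005,"dy":0,"dz":-0.03,"yaw":0},
    {"dx":0,"dy":0,"dz":-0.03,"yaw":0},
    {"dx":0,"dy":0,"dz":-0.03,"yaw":0},
    {"dx":0,"dy":0,"dz":-0.03,"yaw":0},
    {"dx":0,"dy":0,"dz":-0.03,"yaw":0},
    {"dx":0,"dy":0,"dz":-0.02,"yaw":0},
    {"dx":0,"dy":0,"dz":0,"yaw":0}
  ],
  "fingers": 255
}}

```text
time_s: 13.85
tool_pos: [0.6207, 0.0295, 0.2051]
ee_rot: [1.186, 1.209, -1.184]
wrist_force: [-0.8, 1.2, -0.6]
grip_width: 0.0001
```

```bash
python3 - <<'E'
from h import *
from plant import grab_frame
d,R=to((.624,-.143,.18));print(R.round(4))
a=[]
for n,c in(("scene",(172,205)),("top",(338,134))):
    f=grab_frame(n);cv2.imwrite(f"pics/{n}5.png",f[:,:,::-1]);x,y=c;r=30
    a.append(cv2.resize(f[y-r:y+r,x-r:x+r,::-1],None,fx=6,fy=6,interpolation=cv2.INTER_CUBIC))
cv2.imwrite("pics/c5.png",np.hstack(a))
E
```

```text
t 13.85 pos [0.6207 0.0295 0.2051] tool d [ 0.0266 -0.002   0.1723] w 0.0001 F [-0.8  1.2 -0.6]
[[ 0.0104  0.9995  0.0292]
 [-0.0086  0.0293 -0.9995]
 [-0.9999  0.0101  0.0089]]
```

View pics/c5.png

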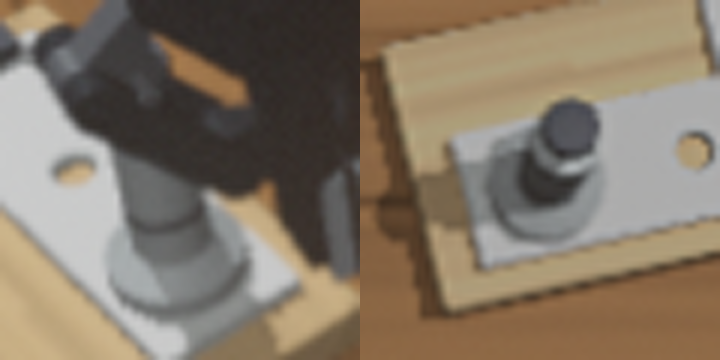

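Top crop: the punch stands over the spot with the foot centre at about (186,183), and it's still cocked. I'll compare numerically.

```bash
python3 - <<'E'
from h import *
im=cv2.imread("pics/top5.png");x,y,r=338,134,22
big=cv2.resize(im[y-r:y+r,x-r:x+r],None,fx=14,fy=14,interpolation=cv2.INTER_CUBIC)
# overlay predicted foot circles for spot guess (top-derived)
S=onz("top",(338.1,134.1),.024)
for z,rad,col in((.024,.023,(0,0,255)),(.032,.023,(0,255,0)),(.118,.011,(255,0,255))):
    pts=[]
    for t in np.linspace(0,6.283,60):
        p=proj("top",(S[0]+rad*np.cos(t),S[1]+rad*np.sin(t),z));pts.append((p-np.array([x-r,y-r])+.5)*14)
    cv2.polylines(big,[np.array(pts,np.int32)],True,col,1)
cv2.imwrite("pics/ov.png",big)
E
```

```text
(no output)
```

View pics/ov.png

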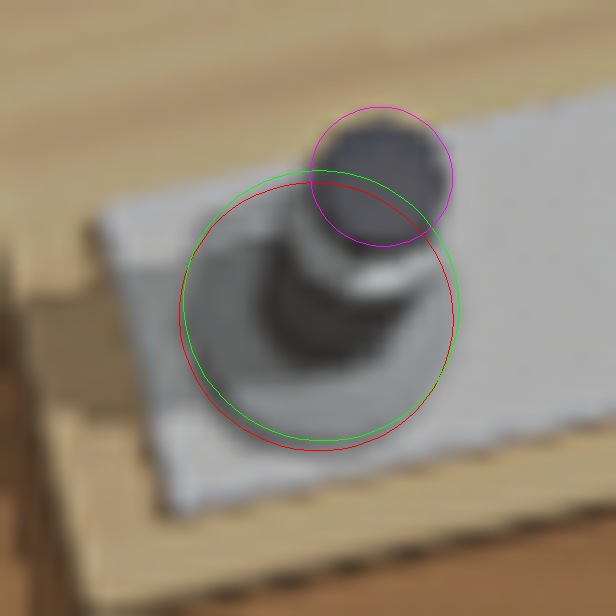

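The overlay shows the foot and cap within about 1 mm of the prediction for the spot. Fingers are closed, so I move back above the cap, which tops out at 0.118 (contact at TCP ≈ 0.129).

Request:
{"method": "arm_command", "body": {
  "increments": [
    {"dx":0,"dy":0,"dz":0.03,"yaw":0},
    {"dx":0,"dy":0,"dz":0.03,"yaw":0},
    {"dx":0,"dy":0,"dz":0.03,"yaw":0},
    {"dx":0,"dy":0,"dz":0.03,"yaw":0},
    {"dx":0,"dy":0,"dz":0.03,"yaw":0},
    {"dx":0,"dy":0,"dz":0.018,"yaw":0},
    {"dx":0,"dy":0,"dz":0,"yaw":0},
    {"dx":0,"dy":0,"dz":0,"yaw":0}
  ]
}}

```text
time_s: 14.75
tool_pos: [0.6208, -0.166, 0.2111]
ee_rot: [1.198, 1.189, -1.205]
wrist_force: [-0.6, 0.5, 0.1]
grip_width: -0.0003
```

```bash
python3 - <<'E'
from h import *
d,R=to((.6237,-.143,.15));print(R.round(4))
E
```

```text
t 14.75 pos [ 0.6208 -0.166   0.2111] tool d [ 0.0607  0.0022 -0.0241] w -0.0003 F [-0.6  0.5  0.1]
[[ 0.0127  0.9999  0.0052]
 [-0.0183  0.0054 -0.9998]
 [-0.9998  0.0126  0.0184]]
```

Request:
{"method": "arm_command", "body": {
  "increments": [
    {"dx":0.005,"dy":0.002,"dz":-0.012,"yaw":0},
    {"dx":0.012,"dy":0,"dz":-0.012,"yaw":0},
    {"dx":0.012,"dy":0,"dz":0,"yaw":0},
    {"dx":0.012,"dy":0,"dz":0,"yaw":0},
    {"dx":0.012,"dy":0,"dz":0,"yaw":0},
    {"dx":0,"dy":0,"dz":0,"yaw":0},
    {"dx":0,"dy":0,"dz":0,"yaw":0}
  ]
}}

```text
time_s: 15.45
tool_pos: [0.623, -0.1342, 0.1507]
ee_rot: [1.192, 1.198, -1.2]
wrist_force: [-0.1, -0.8, -0.1]
grip_width: 0.0
```

```bash
python3 - <<'E'
from h import *
d,R=to((.6237,-.143,.135));print(R.round(4))
from plant import grab_frame
f=grab_frame("scene");cv2.imwrite("pics/s6.png",f[:,:,::-1]);crop("scene","pics/s6.png",(172,185),50,6,"pics/s6c.png")
E
```

```text
t 15.45 pos [ 0.623  -0.1342  0.1507] tool d [0.0159 0.0005 0.0086] w 0.0 F [-0.1 -0.8 -0.1]
[[ 0.0088  0.9999  0.0132]
 [-0.0154  0.0133 -0.9998]
 [-0.9998  0.0086  0.0155]]
```

View pics/s6c.png

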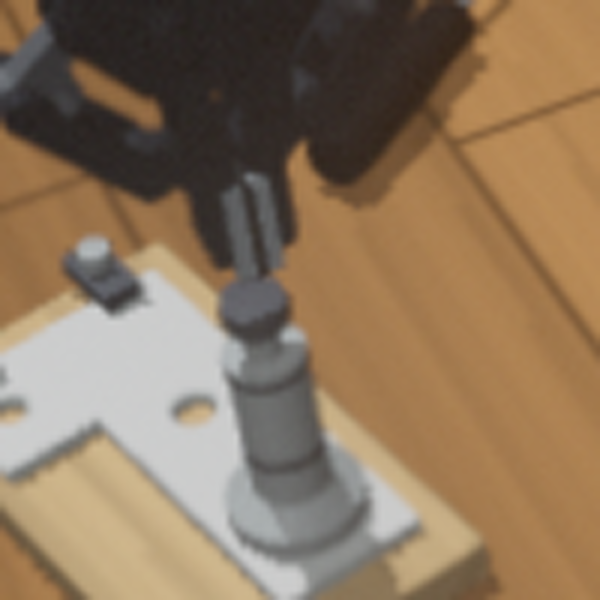

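The punch stands cocked and upright with the cap at crop (255,305), and the closed fingertips sit just above it. I'll correct y and lower toward contact.

Request:
{"method": "arm_command", "body": {
  "increments": [
    {"dx":0,"dy":0.0005,"dz":0.0085,"yaw":0},
    {"dx":0.006,"dy":0,"dz":0,"yaw":0},
    {"dx":0.006,"dy":0,"dz":0,"yaw":0},
    {"dx":0,"dy":0,"dz":0,"yaw":0},
    {"dx":0,"dy":0,"dz":0,"yaw":0}
  ]
}}

```text
time_s: 16.0
tool_pos: [0.6243, -0.1456, 0.1394]
ee_rot: [1.195, 1.194, -1.201]
wrist_force: [-0.7, -1.0, -0.7]
grip_width: 0.0003
```

```bash
python3 - <<'E'
from h import *
d,R=to((.6237,-.143,.122));print(R.round(4))
E
```

```text
t 16.0 pos [ 0.6243 -0.1456  0.1394] tool d [ 0.0174 -0.0008 -0.0029] w 0.0003 F [-0.7 -1.  -0.7]
[[ 0.0115  0.9999  0.0107]
 [-0.0162  0.0109 -0.9998]
 [-0.9998  0.0113  0.0163]]
```

Request:
{"method": "arm_command", "body": {
  "increments": [
    {"dx":0,"dy":-0.0005,"dz":-0.0025,"yaw":0},
    {"dx":0.005,"dy":0,"dz":0,"yaw":0},
    {"dx":0.004,"dy":0,"dz":0,"yaw":0},
    {"dx":0,"dy":0,"dz":0,"yaw":0}
  ]
}}

```text
time_s: 16.4
tool_pos: [0.6241, -0.1424, 0.1299]
ee_rot: [1.195, 1.194, -1.199]
wrist_force: [-0.3, -0.4, -0.1]
grip_width: -0.0002
```

```bash
python3 - <<'E'
from h import *
d,R=to((.6237,-.143,.122))
E
```

```text
t 16.4 pos [ 0.6241 -0.1424  0.1299] tool d [ 0.0079 -0.0005  0.0004] w -0.0002 F [-0.3 -0.4 -0.1]
```

Just above the cap and centred, so I press.

Request:
{"method": "arm_command", "body": {
  "increments": [
    {"dx":0.003,"dy":0,"dz":0,"yaw":0},
    {"dx":0.004,"dy":0,"dz":0,"yaw":0},
    {"dx":0.004,"dy":0,"dz":0,"yaw":0}
  ]
}}

```text
time_s: 16.7
tool_pos: [0.6251, -0.1427, 0.1203]
ee_rot: [1.196, 1.193, -1.198]
wrist_force: [-0.2, -1.1, -1.4]
grip_width: 0.0003
```

```bash
python3 - <<'E'
from h import *
d,R=to((.6237,-.143,.122))
E
```

```text
t 16.7 pos [ 0.6251 -0.1427  0.1203] tool d [-0.0017 -0.0014  0.0003] w 0.0003 F [-0.2 -1.1 -1.4]
```

Tip travel is about 8.7 mm and the force is back near zero, which points to a snap. I'll retreat and look.

Request:
{"method": "arm_command", "body": {
  "increments": [
    {"dx":-0.01,"dy":0,"dz":0,"yaw":0},
    {"dx":-0.02,"dy":0,"dz":0,"yaw":0},
    {"dx":-0.025,"dy":0,"dz":0,"yaw":0},
    {"dx":-0.025,"dy":0,"dz":0,"yaw":0},
    {"dx":-0.02,"dy":0,"dz":0,"yaw":0},
    {"dx":0,"dy":-0.01,"dz":-0.03,"yaw":0},
    {"dx":0,"dy":-0.02,"dz":-0.035,"yaw":0},
    {"dx":0,"dy":-0.02,"dz":-0.035,"yaw":0},
    {"dx":0,"dy":-0.02,"dz":-0.035,"yaw":0},
    {"dx":0,"dy":-0.02,"dz":-0.035,"yaw":0},
    {"dx":0,"dy":-0.02,"dz":-0.035,"yaw":0},
    {"dx":0,"dy":-0.02,"dz":-0.03,"yaw":0},
    {"dx":0,"dy":0,"dz":0,"yaw":0},
    {"dx":0,"dy":0,"dz":0,"yaw":0}
  ]
}}

```text
time_s: 18.1
tool_pos: [0.4888, 0.098, 0.225]
ee_rot: [1.203, 1.184, -1.194]
wrist_force: [0.1, -0.4, 0.1]
grip_width: 0.0003
```

```bash
python3 - <<'E'
from h import *
from plant import grab_frame
d,R=to((.624,-.143,.18))
a=[]
for n,c in(("scene",(172,195)),("top",(338,134))):
    f=grab_frame(n);cv2.imwrite(f"pics/{n}7.png",f[:,:,::-1]);x,y=c;r=30
    a.append(cv2.resize(f[y-r:y+r,x-r:x+r,::-1],None,fx=6,fy=6,interpolation=cv2.INTER_CUBIC))
for z in(.118,.107):print(proj("scene",(.6208,-.1437,z)),proj("top",(.6242,-.1416,z)))
cv2.imwrite("pics/c7.png",np.hstack(a))
E
```

```text
t 18.1 pos [0.4888 0.098  0.225 ] tool d [0.0519 0.1324 0.2412] w 0.0003 F [ 0.1 -0.4  0.1]
[163.76716101 184.27501268] [342.77825951 124.13001246]
[164.73480444 188.61558575] [342.19299028 125.38374995]
```

View pics/c7.png

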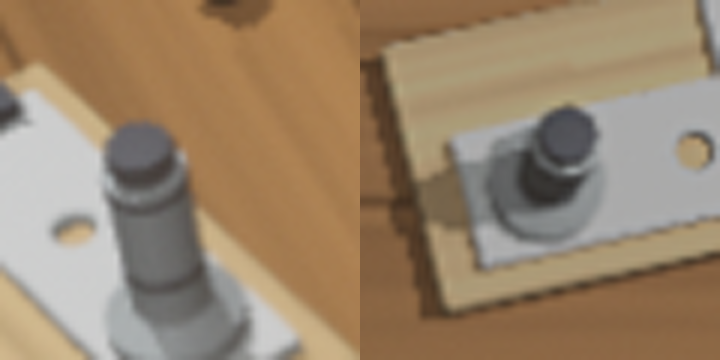

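Snapped: the stem is gone and the cap sits on the barrel. The cap top is at scene (165.1,188.2) and top (342.1,125.7). For a snapped punch on the spot I predicted (164.7,188.6) and (342.2,125.4). I'm handing in.

```bash
python3 -c "
from plant import sign_off;print(sign_off())"
```

```text
the job is handed in; nothing more can be done
None
```

The punch is standing on the drill spot of the aluminium blank, snapped home, and the job is handed in at about 18 s of the 51 s allowed. I stood it on the cross, let go, then pressed the cap from above with the closed fingers until it snapped. The arm was well clear at hand-in.

- **Snap:** The last pictures show the stem gone. The cap top is within 1 pixel (roughly 2 mm) of where a snapped punch on the spot should appear, in both cameras. Before the press it still stood cocked. During the press the wrist force was back near zero after about 8.7 mm of travel.
- **Position:** Before the press, the foot and cap matched the predicted spot to about 1 mm in the top view. The two cameras disagree with each other by 2 to 4 mm in absolute position, so I used positions relative to each camera and averaged them.
- **Failed or limited:** My first move call was refused because the rows lacked some keys, and nothing moved. The tool also drifted about 1° off vertical, so the punch was set down slightly tilted, but it settled flat when released. The arm hid the spot from the top camera during placing, so I used the scene camera and arm pose there.

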